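# Ramrod down the inclined feed tube

### The job

Take the steel ramrod from its rack and feed it, nose first, down the sloping feed tube and through the off-centre guide liner inside it (find the liner's hole by feel) until it has pushed open the sprung flap at the tube's lower end and its collar is fully home against the tube's mouth, then let go, leaving the rod propping the flap open. Keep the rod straight and do not force it or drop it, and do not disturb the bowl, jar, wrench or funnel.

Things in the scene. Friction and masses are not known exactly. Their poses are not given: they have to be found in the camera images.
- rod: loose round stainless ramrod, 200 mm long, 0.3 to 0.5 kg. x axis: along it to the nose; origin: on the axis at the collar's front face. x 0 to 150 mm: shaft, 18 mm diameter, flat nose with a 1.2 mm chamfer; -6 to 0: collar, 44 mm diameter; -50 to -6: tail, 18 mm diameter. Centre of mass at x = 42 mm. Starts level in the rack, axis 64 mm up, tail sunk in the rack's pocket
- rod_nose (a point): centre of the rod's nose face, 150 mm along x from the rod's origin
- rod_tail (a point): middle of the rod's tail, on the axis, 28 mm behind the collar's front face: out of reach in the rack, free once the rod is out; the place to hold it for the last part of the feed
- feed_tube: fixed stainless square tube sloping 35 degrees below level on a stand. Origin: centre of the open upper mouth, 190 mm above the table. x axis: down the bore, the feeding direction; y level; z upwards, square to the bore. Bore 30 x 30 mm, wall 3 mm, length 105 mm. A 52 mm square housing surrounds it from 36 to 89 mm past the mouth, two 30 mm posts below that; nothing is above it
- liner_face (a point): centre of the tube 40 mm past the mouth, level with the upper face of a fixed guide liner inside it (45 mm long, frame as the tube). The liner has a 20.6 mm square hole, no chamfer, parallel to the tube but always 4 mm off its axis, in a direction that differs each time and is not reported: it has to be felt with the rod's nose. Past the liner the tube is 30 mm wide again
- flap (a joint): steel flap 36 x 38 mm over the tube's lower end, hinged 20.5 mm above the bore's axis, 108 mm past the mouth; rad, 0 = shut, grows to 1.5 as it swings out. A spring shuts it: pushing the rod's nose through takes 4 to 15 N along the bore; it rests on the rod at over 0.8 rad when the rod is home. The rod's weight alone does not open it
- rack: fixed grey plastic rack 225 x 60 mm, 79 mm high, holding the rod; origin: middle of its underside, x axis along the rod to the nose. Blocks at x -105 to -59 mm (tail pocket) and 65 to 90 mm, both 50 mm wide with a 20.4 mm U slot open at the top, slot floor 55 mm up; between them the rod is free over a base 10 mm thick. The rod's origin starts at x = -50 mm
- bowl: steel bowl, 110 mm wide, 50 mm high, under the tube's lower end; origin under its centre; leave alone
- jar: amber glass jar, 64 mm wide, 100 mm high; origin under its centre; leave alone
- wrench: open wrench, 160 mm long, lying on the table; leave alone
- funnel: steel funnel standing mouth down, 100 mm wide, 100 mm high; origin under its centre; leave alone

How it is judged:
By the outcome, as a careful person would: the job done as asked, in the order asked, and still so for the second after the job is handed in, with the robot touching nothing.
It also fails if it takes over 72 s, if anything falls off the work surface, if the arm or the gripper's body presses on something with over 40 N, if the wrist force passes 120 N, or if a joint passes its speed limit or range.

### The arm

A 7-joint arm with a two-finger parallel gripper is mounted at the origin on the work surface. World frame = base frame: x ahead of the robot, y to its left, z up, the work surface at z = 0. Lengths are in m, angles in degrees, forces in N, time in s.
With the tool pointing down it reaches from about 0.35 to 0.775 m from the base axis. Payload 3.1 kg.
Tool frame: the origin (TCP) lies midway between the tips of the shut fingers; the grasp point (between the pads) lies 19 mm behind it; z points along the fingers, y is the line along which they close (so a half turn about z gives the same grasp; the last joint's range is limited). The gripper opens to 85 mm and grips with 20 to 120 N. Pads are 22 mm wide; open, the fingers measure 114 mm over their backs; the gripper's body (76 mm by 85 mm) begins 54 mm behind the grasp point. The pads swing forward as they close: fully open they stand 13 mm farther back than shut.
Start: joints at [-73.551, 17.813, 0.802, 86.603, -0.252, 75.585, -1.558], TCP at [0.178, 0.521, 0.231] pointing down, gripper open.
Joint ranges: [-154.91, 154.91], [-16.99, 109.72], [-72.82, 74.43], [7.12, 147.25], [-82.49, 262.49], [11.32, 116.49], [-174.64, 174.64]. Speed limits (degrees/s): [159.86, 159.86, 180, 180, 180, 180, 180].

### API

Orientations are given as [roll, pitch, yaw] about the fixed x, y, z axes, in that order (R = Rz(yaw) Ry(pitch) Rx(roll)).
In Python, from station import robot gives the robot as it stands. Calls block until the motion is done:
- robot.move_to(position, orientation): joint-space move of the TCP to a pose.
- robot.line_to(position, orientation=None, velocity=0.15, f_stop=None): straight line of the TCP; orientation=None keeps the orientation; velocity is the mean speed in m/s. With f_stop (N) it stops when the force on the tool has changed by that much, and returns True; else False.
- robot.move_j(angles): joint-space move.
- robot.gripper_to(opening, force=None): opening from 0.0 (shut) to 1.0 (fully open); force is the grip in N (None keeps the last); returns when the fingers have stopped.
- robot.pause(seconds).
- robot.inverse_kinematics(position, orientation): joint angles nearest the present ones, or None.
- robot.sense(): the state.
- robot.grab_frame(name): name is "side" or "top"; returns (picture, depth): 480x640x3 uint8, red, green, blue; 480x640 float32, m along the optical axis (not along the pixel's ray), 0 where there is no reading.
- robot.calibration(name): a dict with "mtx" (3x3 intrinsics, pixels), "k1" (the pictures are not rectified: a ray, as slopes to the right and down, at radius r is drawn at 1 + k1 r^2 times it, then the intrinsics apply), "extrinsics" (4x4, takes a point from world to camera coordinates). Camera axes: x right, y up, looking along -z (the intrinsics and any distortion apply to the point x, -y, -z); pixel columns grow to the right and rows downward; lengths in m; the calibration is good to about 2 mm. A picture is of the moment at which its call begins. calibration takes no time and is no camera call.
A pose or a line that the arm cannot do raises robot.PlanningError and nothing moves.
- robot.close_job(): hands the job in; it is judged then, once.
Trained networks look in the newest picture that a camera, given by its name, has taken for a name from the list of things; names that differ only in an ending like _2 or _b are one class to them, and where a whole thing is asked for, a point or a joint stands for the part that bears it (a point fixed in the world has none). Each returns a list of dicts, best first, with "p" (0 to 1); they miss things now and then, are a little off and sometimes report something else, mostly with a low value. They report only what shows in the picture. A call takes as long as a camera call.
- robot.look_for(query, camera): "point" ([column, row] in pixels, amid what is visible of it).
- robot.tip_of(query, camera): "point" ([column, row] in pixels: a listed point, or the origin of a listed thing).
The state is a dict: "time_s": time; "joint_positions": joint angles; "dq": joint speeds; "joint_torque": joint torques, N m; "tool_pos": TCP position; "eef_rot": TCP orientation; "contact_force": force on the tool from outside, world axes, zero at the start; "torque": the same for the moment, N m; "finger_gap": opening from 0.0 (shut) to 1.0 (fully open); "gripper_force": force on a finger pad.
Only numpy, scipy, OpenCV 4.12 (cv2) and the standard library are available. Lean on these libraries where they do the work, as an engineer would, in place of code of your own. Each camera call takes 0.05 s, during which the arm holds its last target. There are 200 camera calls.

## Working session

There is one attempt and no reset: what is moved stays moved. The work goes in short steps, each a Python script; the robot and the scene stay as the last script left them, time stands still between calls to the robot, and variables do not carry over. Pictures are saved under pics/ and viewed, at most 10 in all, crops included, and the job is handed in when it is done.

```bash
ls; mkdir -p pics
cat > h.py <<'E'
import numpy as np, cv2
from station import robot
from scipy.spatial.transform import Rotation as R
def ray(cam,uv):
    c=robot.calibration(cam);K=np.array(c["mtx"]);k=c["k1"];T=np.array(c["extrinsics"])
    d=np.array([(uv[0]-K[0,2])/K[0,0],(uv[1]-K[1,2])/K[1,1]]);s=d.copy()
    for _ in range(20): s=d/(1+k*(s@s))
    v=np.array([s[0],-s[1],-1.0]);o=-T[:3,:3].T@T[:3,3]
    return o,T[:3,:3].T@v
def at_z(cam,uv,z):
    o,v=ray(cam,uv);return o+v*(z-o[2])/v[2]
def at_depth(cam,uv,d):
    o,v=ray(cam,uv);return o+v*d
def cloud(cam,dep):
    c=robot.calibration(cam);K=np.array(c["mtx"]);T=np.array(c["extrinsics"])
    v,u=np.mgrid[0:480,0:640]
    dx=np.stack([(u-K[0,2])/K[0,0],(v-K[1,2])/K[1,1]],-1);s=dx.copy()
    for _ in range(20): s=dx/(1+c["k1"]*(s**2).sum(-1,keepdims=True))
    P=np.concatenate([s[...,:1],-s[...,1:],-np.ones((480,640,1))],-1)*dep[...,None]
    W=(P-T[:3,3])@T[:3,:3]
    W[dep==0]=np.nan
    return W
def save(n,p): cv2.imwrite("pics/"+n,p[...,::-1])
E
python3 - <<'E'
from h import *
np.set_printoptions(precision=4,suppress=True)
for cam in("top","side"):
    p,d=robot.grab_frame(cam);save(cam+"0.png",p);np.save(cam+"0.npy",d)
    c=robot.calibration(cam);print(cam,ray(cam,(320,240)),c["mtx"],c["k1"])
    for n in("rod","rod_nose","rack","feed_tube","liner_face","flap","bowl","jar","wrench","funnel"):
        for f in("tip_of","look_for"):
            try:
                r=getattr(robot,f)(n,cam)[:1]
            except Exception as e: r=e;print(n,f,e);continue
            for q in r:
                u,v=map(int,q["point"]);dd=d[v,u] if 0<=u<640 and 0<=v<480 else 0
                print(n,f,np.round(q["point"],1),round(q["p"],2),at_depth(cam,q["point"],dd) if dd else None)
print(robot.sense())
E
```

```text
pics
station.py
top (array([ 0.3134, -0.0218,  1.3193]), array([ 0.2013,  0.0182, -0.9794])) [[521.707    0.     319.1048]
 [  0.     521.707  239.375 ]
 [  0.       0.       1.    ]] 0.03572788922895853
rod tip_of [193.4 270.4] 0.75 [0.4726 0.2996 0.0739]
rod look_for [206.2 269.3] 0.91 [0.478  0.2703 0.0696]
rod_nose tip_of [250.6 272.5] 0.77 [0.4777 0.1622 0.0723]
rod_nose look_for [207. 275.] 0.89 [0.4647 0.2672 0.0673]
rack tip_of [217.8 277.6] 0.55 [0.4668 0.2522 0.0114]
rack look_for [219.6 279.3] 0.64 [0.4632 0.2478 0.0086]
feed_tube look_for [358.4 228.7] 0.66 [ 0.5769 -0.0839  0.1914]
liner_face tip_of [349.5 226.7] 0.59 [ 0.5795 -0.0638  0.1937]
liner_face look_for [360.  225.4] 0.88 [ 0.5861 -0.0873  0.1855]
flap tip_of it knows: bowl, feed_tube, funnel, jar, liner_face, rack, rod, rod_nose, rod_tail, wrench
flap look_for [358.4 226.6] 0.37 [ 0.5824 -0.0837  0.1886]
bowl tip_of [417.3 243.6] 0.69 [ 0.5918 -0.2463  0.0079]
bowl look_for [420.4 240.7] 0.58 [ 0.5999 -0.2539  0.0079]
jar tip_of [281.2 171.8] 0.72 [0.729  0.1088 0.095 ]
jar look_for [279.7 166.2] 0.95 [0.7411 
[... 1431 characters left out ...]
.56 [ 0.7348 -0.1338  0.0058]
funnel tip_of [366.1 429.9] 0.93 [ 0.3368 -0.3937  0.0502]
funnel look_for [366.6 428.2] 0.81 [ 0.3403 -0.3915  0.0498]
{'time_s': 2.0, 'joint_positions': array([-73.5522,  17.8134,   0.8017,  86.6013,  -0.2534,  75.5832,
        -1.5594]), 'dq': array([-0.0139,  0.0002, -0.0031, -0.0098, -0.0413, -0.0074,  0.0097]), 'joint_torque': array([  0.0002, -37.9802,   0.1458, -23.0856,   0.0122,   0.002 ,
         0.    ]), 'tool_pos': array([0.1776, 0.5206, 0.2313]), 'eef_rot': array([179.9961,  -0.0003, 161.1664]), 'contact_force': array([-0.1375,  0.6034,  0.0799]), 'torque': array([ 0.0206, -0.0241, -0.0886]), 'gripper_force': 0.0, 'finger_gap': 0.9976112042853956}
```

Run:
```python
import cv2
a=cv2.imread("pics/top0.png")[130:370,150:490]; b=cv2.imread("pics/side0.png")[180:380,180:450]
cv2.imwrite("pics/a.png",cv2.resize(a,(790,int(240*790/340)),interpolation=2)); cv2.imwrite("pics/b.png",cv2.resize(b,None,fx=2.9,fy=2.9,interpolation=2))
```

```text
(no output)
```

View pics/a.png

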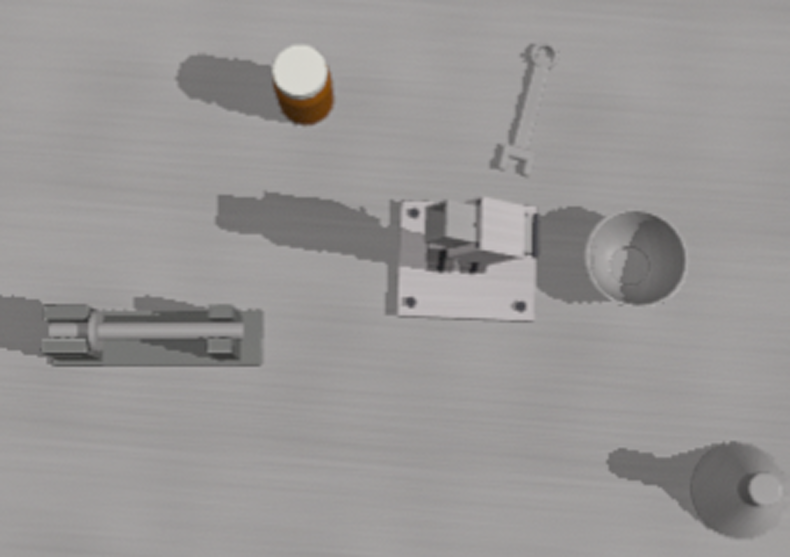

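View pics/b.png

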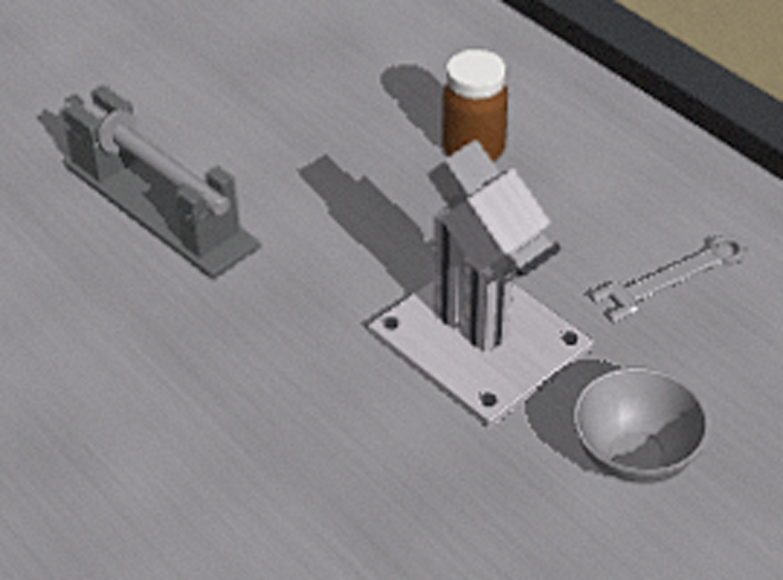

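```bash
cat > fit.py <<'E'
from h import *
from scipy.optimize import least_squares
np.set_printoptions(precision=4,suppress=True)
def box(p,lo,hi):
    c=(np.array(lo)+hi)/2;q=abs(p-c)-(np.array(hi)-lo)/2
    return np.linalg.norm(np.maximum(q,0),axis=1)+np.minimum(q.max(1),0)
a=np.radians(35)
def tubeR(yaw): return R.from_euler('xyz',[0,a,yaw]).as_matrix()
def sdf_tube(P,x):
    p=(P-x[:3])@tubeR(x[3])
    t=box(p,[0,-.018,-.018],[.105,.018,.018]);t=np.maximum(t,-box(p,[-.05,-.015,-.015],[.04,.015,.015]))
    return np.minimum(t,box(p,[.036,-.026,-.026],[.089,.026,.026]))
def cyl(p,x0,x1,r):
    q=np.stack([np.maximum(x0-p[:,0],p[:,0]-x1),np.hypot(p[:,1],p[:,2])-r],1)
    return np.linalg.norm(np.maximum(q,0),axis=1)+np.minimum(q.max(1),0)
def sdf_rod(P,x):
    p=(P-x[:3])@R.from_euler('z',x[3]).as_matrix()
    s=np.minimum(cyl(p,-.05,.15,.009),cyl(p,-.006,0,.022))
    r=p+[-.05,0,.064]
    for lo,hi in(((-.105,-.059)),(.065,.09)),:
        pass
    def blk(l,h):
        b=box(r,[l,-.025,0],[h,.025,.079]);return np.maximum(b,-box(r,[l-.01,-.0102,.055],[h+.01,.0102,.2]))
    q=r*1
    return np.minimum.reduce([s,blk(-.105,-.059),blk(.065,.09),box(r,[-.1125,-.03,0],[.1125,.03,.01])])
def run(f,x0,zmin,far,cams=("top","side")):
    for cam in cams:
        W=cloud(cam,np.load(cam+"0.npy")).reshape(-1,3);W=W[np.isfinite(W).all(1)]
        W=W[W[:,2]>zmin];x=np.array(x0,float)
        for lim in(.04,.02,.01,.006):
            P=W[abs(f(W,x))<lim]
            x=least_squares(lambda y:f(P,y),x,loss="soft_l1",f_scale=.001,x_scale=[.01,.01,.01,.1],diff_step=1e-5).x
        e=f(P,x);print(cam,x[:3],np.degrees(x[3]),len(P),"rms",np.sqrt((e**2).mean()),np.median(abs(e)))
if __name__=="__main__":
    run(sdf_tube,[.575,-.05,.19,-np.pi/2],.13,0)
    run(sdf_rod,[.475,.30,.064,-np.pi/2],.02,0)
E
sed -i '/for lo,hi in/,+1d' fit.py
python3 fit.py
```

```text
top [ 0.5824 -0.0371  0.1912] -88.0575673338142 1121 rms 0.0015519118815014508 0.0008023841573503929
side [ 0.5798 -0.0361  0.1898] -87.84442800844299 1177 rms 0.0018690244245277176 0.0010776104150185747
top [0.4696 0.3038 0.0648] -85.69014047754615 1188 rms 0.0017736678020535436 0.0009888945046802183
side [0.4674 0.3043 0.064 ] -85.33205267540136 1123 rms 0.0018203558396706933 0.0011720921083824415
```

```bash
cat >> h.py <<'E'
np.set_printoptions(precision=4,suppress=True)
A=np.radians
MOUTH=np.array([.581,-.0366,.190]);RT=R.from_euler('xyz',[0,35,-87.95],degrees=True).as_matrix()
ROD0=np.array([.4685,.304,.064]);RR=R.from_euler('z',-85.5,degrees=True).as_matrix()
def tcp(O,Rr,g,s):
    Rt=Rr@np.diag([s,-s,-1.0])
    return O+Rr[:,0]*g+Rt[:,2]*.019, R.from_matrix(Rt).as_euler('xyz',degrees=True)
def tube(depth_nose,dy=0,dz=0,off=0):  # rod origin for the nose at that depth
    return MOUTH+RT@np.array([depth_nose-.150,dy,dz])
E
python3 - <<'E'
from h import *
for s in(1,-1):
    for n,(O,Rr,g) in dict(above=(ROD0+[0,0,.1],RR,.025),rack=(ROD0,RR,.025),pre=(tube(-.03),RT,.025),lin=(tube(.04),RT,.025),deep=(tube(.105),RT,.025),tail=(tube(.105),RT,-.028),tailup=(tube(.105,dz=.08),RT,-.028),home=(tube(.15),RT,-.028),homeup=(tube(.15,dz=.08),RT,-.028)).items():
        p,o=tcp(O,Rr,g,s)
        try:q=robot.inverse_kinematics(p,o)
        except Exception as e:q=e
        print(s,n,p,o,q)
E
```

```text
1 above [0.4705 0.2791 0.145 ] [-180.     0.   -85.5] [-30.2915  21.1491  -2.8515  94.5606   1.1412  64.3186 151.0542]
1 rack [0.4705 0.2791 0.045 ] [-180.     0.   -85.5] [-28.1317  27.7523  -5.7748 100.6257   3.4184  51.7916 149.1381]
1 pre [0.5761 0.1012 0.2633] [180.    35.   -87.95] [ -30.7242   35.9723   64.4672   84.202   -60.4278  101.5695 -143.4779]
1 lin [0.5781 0.0439 0.2232] [180.    35.   -87.95] [ -24.2615   40.4006   64.4225   84.997   -61.4734  102.7056 -135.4535]
1 deep [ 0.58   -0.0093  0.1859] [180.    35.   -87.95] [ -18.1718   45.1963   64.3702   84.4557  -62.8403  103.9327 -128.6735]
1 tail [0.5785 0.0341 0.2163] [180.    35.   -87.95] [ -23.1389   41.2434   64.4135   84.9898  -61.6981  102.9233 -134.145 ]
1 tailup [ 0.5801 -0.0118  0.2818] [180.    35.   -87.95] [ -16.8673   39.4945   64.4094   76.2514  -59.94    110.3505 -136.7736]
1 home [ 0.5798 -0.0028  0.1905] [180.    35.   -87.95] [ -18.9211   44.5783   64.377    84.5889  -62.6525  103.7766 -129.4642]
1 homeup [ 0.5814 -0.0486  0.256 ] [180.    35.   -87.95] [ -12.727    42.6628   64.3802   75.8384  -60.
[... 426 characters left out ...]
   92.05] [-22.8032  38.6304  60.8114  84.9455 -59.5068 100.7237  43.3522]
-1 deep [ 0.58   -0.0093  0.1859] [-180.    -35.     92.05] [-18.9563  46.4233  66.6027  84.4844 -64.1602 105.3062  52.064 ]
-1 tail [0.5785 0.0341 0.2163] [-180.    -35.     92.05] [-22.6002  40.5362  63.0245  84.9707 -60.925  102.1338  45.3938]
-1 tailup [ 0.5801 -0.0118  0.2818] [-180.    -35.     92.05] [-18.9283  42.77    71.0182  76.3289 -63.7806 113.9081  45.3592]
-1 home [ 0.5798 -0.0028  0.1905] [-180.    -35.     92.05] [-19.7051  45.7909  66.5926  84.6173 -63.9542 105.132   51.2692]
-1 homeup [ 0.5814 -0.0486  0.256 ] [-180.    -35.     92.05] [-14.9132  46.4457  71.7936  75.9239 -65.1769 115.0512  50.1463]
```

Run:
```python
from h import *
s=-1
def st(n):
    x=robot.sense();print(n,round(x['time_s'],2),x['tool_pos'],x['contact_force'],x['torque'],x['finger_gap'],x['gripper_force'])
robot.gripper_to(.6)
p,o=tcp(ROD0+[0,0,.09],RR,.025,s);robot.move_to(p,o);st("above")
p,o=tcp(ROD0,RR,.025,s);print(robot.line_to(p,o,velocity=.12,f_stop=8));st("down")
robot.gripper_to(0,force=30);st("grip30")
robot.gripper_to(0,force=90);st("grip")
p,o=tcp(ROD0+[0,0,.012],RR,.025,s);print(robot.line_to(p,o,velocity=.05));st("lift")
p,o=tcp(ROD0+[0,0,.06],RR,.025,s);robot.line_to(p,o);st("lift2")
for c in("side","top"):
    im,d=robot.grab_frame(c);np.save(c+"1.npy",d);save(c+"1.png",im)
```

```text
above 3.89 [0.4693 0.2817 0.1352] [-0.3967 -0.0665 -0.5847] [0.0323 0.0416 0.0138] 0.5964285750042002 0.0
False
down 4.79 [0.4711 0.2796 0.0457] [-0.0152  0.1115  0.5659] [ 0.043   0.0469 -0.0342] 0.6002458280461397 0.0
grip30 5.19 [0.4709 0.2794 0.0459] [-1.5377 -0.2384  3.9018] [-0.0281  0.1907 -0.0613] 0.19531556108874812 29.318083226680756
grip 5.41 [0.4711 0.2795 0.0461] [-0.9201 -0.73    6.2466] [-0.099   0.2188 -0.0841] 0.17487891653694218 87.66726851463318
False
lift 5.8 [0.4699 0.2789 0.0567] [-0.895   0.3955 -5.1824] [0.0606 0.0225 0.0254] 0.17769675940489782 88.16041946411133
lift2 6.27 [0.4701 0.279  0.1047] [-0.7605 -0.0168 -4.6352] [ 0.0555  0.0303 -0.0657] 0.18110728132936918 88.33381175994873
```

Run:
```python
from fit import *
O0=ROD0+[0,0,.0605]
for cam in("top","side"):
    W=cloud(cam,np.load(cam+"1.npy")).reshape(-1,3);W=W[np.isfinite(W).all(1)]
    def loc(P,x): return (P-x[:3])@R.from_euler('xyz',[0,x[4],x[3]]).as_matrix()
    def f(P,x):
        p=loc(P,x);return np.minimum(cyl(p,-.05,.15,.009),cyl(p,-.006,0,.022))
    x=np.array([*O0,A(-85.5),0.])
    for lim in(.012,.008,.005):
        p=loc(W,x);P=W[(abs(f(W,x))<lim)&(((p[:,0]>.048)&(p[:,0]<.157))|((p[:,0]<.005)&(p[:,0]>-.055)))&(abs(p[:,1])<.026)]
        x=least_squares(lambda y:f(P,y),x,loss="soft_l1",f_scale=.001,x_scale=[.01,.01,.01,.1,.1],diff_step=1e-5).x
    print(cam,x[:3]-O0,np.degrees(x[3:]),len(P),np.median(abs(f(P,x))))
```

```text
top [-0.001  -0.0021 -0.0023] [-85.1039   0.1763] 314 0.0011722252137990634
side [-0.0021  0.0003 -0.0016] [-84.8131   0.3232] 269 0.0011608565440697875
```

View pics/side1.png

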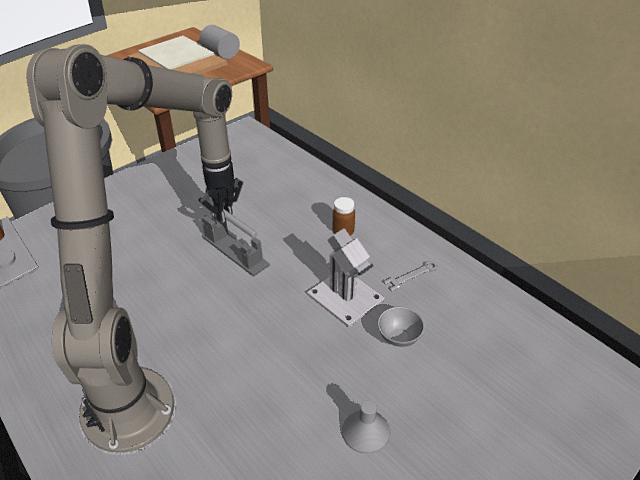

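Run:
```python
from fit import *
s=-1
p,o=tcp(ROD0+[0,0,.15],RR,.025,s);robot.line_to(p,o,velocity=.25)
p,o=tcp(tube(-.03),RT,.025,s);robot.move_to(p,o);robot.pause(.3)
x=robot.sense();print(x['time_s'],x['tool_pos']-p,x['eef_rot']-o,x['contact_force'],x['torque'])
TC=dict(top=np.array([.5824,-.0371,.1912]),side=np.array([.5798,-.0361,.1898]))
for cam in("top","side"):
    im,d=robot.grab_frame(cam);np.save(cam+"2.npy",d);save(cam+"2.png",im)
    W=cloud(cam,d).reshape(-1,3);W=W[np.isfinite(W).all(1)]
    W=(W-TC[cam])@RT   # tube frame
    def loc(P,x): return (P-np.array([-.180,x[0],x[1]])-[x[4],0,0])@R.from_euler('xyz',[0,x[2],x[3]]).as_matrix()
    def f(P,x):
        q=loc(P,x);return np.minimum(cyl(q,-.05,.15,.009),cyl(q,-.006,0,.022))
    x=np.zeros(5)
    for lim in(.012,.008,.005):
        q=loc(W,x);P=W[(abs(f(W,x))<lim)&(((q[:,0]>.048)&(q[:,0]<.157))|((q[:,0]<.005)&(q[:,0]>-.055)))&(abs(q[:,1])<.026)]
        x=least_squares(lambda y:f(P,y),x,loss="soft_l1",f_scale=.001,x_scale=[.01,.01,.1,.1,.01],diff_step=1e-5).x
    Rr=R.from_euler('xyz',[0,x[2],x[3]]).as_matrix()
    print(cam,"origin",x[4],x[:2],"pitch,yaw",np.degrees(x[2:4]),"nose",np.array([-.18+x[4],x[0],x[1]])+Rr[:,0]*.15,len(P),np.median(abs(f(P,x))))
im=cv2.imread("pics/side2.png")[150:330,220:440];cv2.imwrite("pics/c.png",cv2.resize(im,None,fx=3,fy=3,interpolation=2))
```

```text
8.075 [-0.0006  0.002  -0.0004] [ 0.0545 -0.0182  0.1665] [ 0.0156  0.1632 -3.6092] [-1.044  -0.0447 -0.0441]
top origin -0.0006084806857624383 [-0.0011 -0.002 ] pitch,yaw [0.153  0.1882] nose [-0.0306 -0.0006 -0.0024] 492 0.000746694377610992
side origin -0.00027712468011959916 [-0.001  -0.0022] pitch,yaw [-0.1805  0.2217] nose [-0.0303 -0.0005 -0.0017] 496 0.0012078955432945656
```

View pics/c.png

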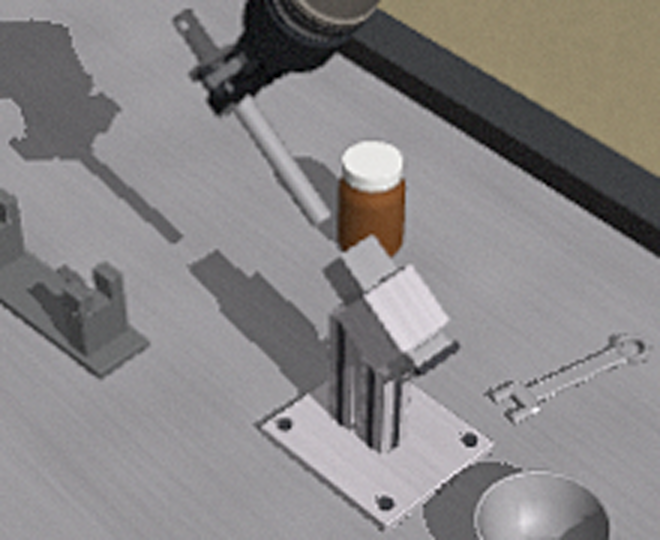

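```bash
cat >> h.py <<'E'
S=-1;G=.025;BY,BZ=.0006,.0021   # visual correction
def go(d,dy=0,dz=0,v=.05,fs=None):
    p,o=tcp(tube(d,dy+BY,dz+BZ),RT,G,S);return robot.line_to(p,o,velocity=v,f_stop=fs)
def meas():   # rod (depth, dy, dz) from arm state, force in tube frame
    x=robot.sense();Rt=R.from_euler('xyz',x['eef_rot'],degrees=True).as_matrix()
    Rr=Rt@np.diag([S,-S,-1.0]);n=x['tool_pos']-.019*Rt[:,2]+Rr[:,0]*(.15-G)
    q=RT.T@(n-MOUTH)-[0,BY,BZ];return q,RT.T@x['contact_force'],x['time_s'],RT.T@x['torque']
E
python3 - <<'E'
from h import *
def pr(n):
    q,f,t,m=meas();print(n,q*1e3,f,round(t,2),m)
pr("start")
print(go(-.006,v=.08));pr("pre")
print(go(.030,v=.05,fs=5));pr("in")
if meas()[0][0]>.026:
    for k,(y,z) in dict(py=(.009,0),ny=(-.009,0),pz=(0,.009),nz=(0,-.009)).items():
        c=go(.030,y,z,v=.02,fs=3);pr(k+str(c));go(.030,v=.06)
pr("c")
E
```

```text
start [-30.9297  -0.6002  -2.7783] [ 2.9672  0.6846 -3.7639] 8.18 [-0.0194 -1.0674  0.0092]
False
pre [-4.8624 -0.2918  0.2404] [ 2.3858  0.3718 -3.0457] 8.62 [-0.0002 -0.9943  0.0101]
False
in [29.5746  0.1671 -0.0992] [ 2.7725 -0.5691 -2.5088] 9.49 [ 0.0492 -1.0733  0.0269]
pyTrue [30.9441  6.0984 -1.6699] [ 3.0878 -0.5421 -4.2931] 9.92 [-0.0057 -1.0791  0.0198]
nyTrue [30.666  -6.966  -0.6843] [ 1.032   2.6217 -3.7896] 10.61 [ 0.6173 -0.8216  0.2552]
pzTrue [30.5068 -1.2561  5.9364] [ 2.0897  1.3151 -5.4854] 11.33 [ 0.1047 -0.7596  0.0435]
nzFalse [30.1881 -0.0167 -8.6912] [ 3.0264 -1.0151 -2.1141] 12.18 [-0.0859 -1.1896 -0.0514]
c [30.1784  0.3475  0.8713] [ 3.0034 -0.0335 -2.7672] 12.48 [-0.0087 -1.0643 -0.0092]
```

Run:
```python
from h import *
def pr(n):
    q,f,t,m=meas();print(n,q*1e3,f,round(t,2),m)
robot.pause(.2);pr("c")
go(.030,0,-.006,v=.04);pr("z-6")
for z in(-.008,-.0095,-.011):
    c=go(.030,0,z,v=.02,fs=3);robot.pause(.15);pr("nz"+str(c))
    if c:break
go(.030,0,.002,v=.05);robot.pause(.15);pr("z2")
for z in(.004,.0055,.007):
    c=go(.030,0,z,v=.02,fs=3);robot.pause(.15);pr("pz"+str(c))
    if c:break
```

```text
c [29.8567 -0.0933 -0.2939] [ 2.5902  0.9554 -2.89  ] 12.68 [ 0.0104 -1.0813 -0.0349]
z-6 [29.716  -0.3441 -6.9116] [ 1.8918  0.3653 -3.8668] 12.98 [ 0.0654 -1.0635  0.033 ]
nzFalse [30.069   0.0316 -7.8487] [ 2.2578  0.1649 -3.4369] 13.38 [ 0.0249 -1.084   0.0542]
nzFalse [30.0964  0.1207 -9.1695] [ 2.8412  0.5853 -1.9983] 13.78 [ 0.0629 -1.1654  0.0283]
nzFalse [ 30.0022   0.2008 -10.6598] [ 2.0065 -0.2482 -0.3113] 14.18 [-0.023  -1.2865  0.0116]
z2 [29.9163 -0.2727  1.4376] [ 2.159  -0.004  -3.2142] 14.74 [-0.0092 -1.0907  0.0255]
pzFalse [29.989  -0.0219  3.9685] [ 2.3662 -0.0221 -3.832 ] 15.14 [ 0.036  -1.0815 -0.0192]
pzFalse [29.8017 -0.1099  5.2237] [ 2.7227 -0.5077 -4.7317] 15.54 [-0.0752 -0.9275 -0.0401]
pzFalse [29.7492 -0.1237  6.5794] [ 2.2852 -1.2102 -6.137 ] 15.94 [-0.0087 -0.7533 -0.004 ]
```

```bash
sed -i 's/BY,BZ=.0006,.0021/BY,BZ=.0006,.00005/' h.py
python3 - <<'E'
from h import *
def pr(n):
    q,f,t,m=meas();print(n,q*1e3,f,round(t,2),m);return m
go(.030,0.003,0,v=.05);robot.pause(.15);pr("c")
for sg in(1,-1):
    for y in(.0045,.0055,.0065,.0075,.0085):
        c=go(.030,sg*y,0,v=.02,fs=3.5);robot.pause(.12);m=pr(str(c))
        if c and abs(m[2])>.15 or abs(m[2])>.25:break
    go(.030,-sg*.003,0,v=.05);robot.pause(.1)
E
```

```text
c [30.2784  3.202   0.5416] [ 2.3025 -0.2384 -4.5977] 16.43 [ 0.0012 -1.1128 -0.011 ]
False [30.0194  4.5015  0.0639] [ 2.1152 -0.1131 -4.283 ] 16.8 [ 0.0168 -1.0768  0.0452]
False [30.0295  5.4875 -0.0074] [ 3.1887  0.0596 -3.0606] 17.17 [-0.0107 -1.0636 -0.0634]
False [30.0086  6.3487 -0.0444] [ 2.5821  0.0783 -3.8257] 17.53 [-0.1338 -1.0866 -0.0464]
False [29.9748  6.8764 -0.2295] [ 2.473  -2.5366 -3.9366] 17.9 [-0.6189 -0.9742 -0.2931]
False [29.9958 -4.4137 -0.0245] [ 2.2804  0.2597 -3.1203] 18.73 [ 0.0591 -1.0421 -0.0196]
False [29.9913 -5.4938  0.0308] [ 2.3256  0.1585 -3.75  ] 19.09 [-0.0193 -1.0706 -0.0189]
False [29.9805 -6.1759  0.1248] [ 2.9462  1.8892 -4.8501] 19.46 [ 0.2966 -1.0413  0.1296]
False [29.8982 -6.8193  0.2099] [ 2.8904  3.4721 -4.3982] 19.82 [ 0.7379 -1.1178  0.3276]
```

```bash
sed -i 's/BY,BZ=.0006,/BY,BZ=.0008,/' h.py
python3 - <<'E'
from h import *
go(.036,-.003,0,v=.05)
for k in(0,4,2,6,1,5,3,7):
    a=k*np.pi/4;y,z=.004*np.cos(a),.004*np.sin(a)
    go(.036,y,z,v=.06);robot.pause(.05)
    c=go(.046,y,z,v=.03,fs=4);q,f,t,m=meas();print(k*45,c,q*1e3,f,round(t,2),m)
    if q[0]>.0445:break
    go(.037,y,z,v=.06)
E
```

```text
0 True [39.4467  4.0459 -2.0697] [-2.4157  0.9102 -2.5134] 21.19 [ 0.2329 -0.432   0.1658]
180 True [39.2555 -3.672  -2.0081] [-1.4027  2.1882 -2.1598] 22.04 [ 0.3746 -0.4051  0.1965]
90 True [39.2362 -0.1175  1.7577] [-1.765   0.7283 -2.6594] 22.86 [ 0.2354 -0.4197  0.1774]
270 False [46.5624  0.0205 -3.6945] [ 2.3765 -0.0948 -3.1302] 23.93 [ 0.0136 -1.2211  0.0334]
```

Run:
```python
from h import *
dy,dz=0,-.004;d=.046
robot.pause(.1)
while d<.106:
    d=min(d+.006,.106)
    c=go(d,dy,dz,v=.04,fs=5);robot.pause(.06);q,f,t,m=meas()
    my=m[1]+.147*(f[0]-2.5)+1.09
    print(c,round(d*1e3,1),q*1e3,f,round(t,2),m,round(my,2),dy*1e3,dz*1e3)
    if c and q[0]<d-.003 and f[0]<0: break
    if abs(m[0])>.15: dy+=np.clip(m[0]*.0006,-.0006,.0006)
    if abs(my)>.1: dz-=np.clip(my*.002,-.0006,.0006)
```

```text
False 52.0 [52.4391  0.0041 -3.8281] [ 1.9342  0.8947 -2.9755] 24.38 [ 0.1006 -1.1888  0.0844] -0.18 0.0 -4.0
False 58.0 [58.2252 -0.0789 -3.5625] [ 2.5696  0.6982 -3.8314] 24.74 [ 0.1384 -1.1824  0.0446] -0.08 0.0 -3.6361064271221237
False 64.0 [64.3432 -0.1601 -3.5849] [ 2.8209  1.1196 -3.2789] 25.1 [ 0.108  -1.1538  0.0645] -0.02 0.0 -3.6361064271221237
False 70.0 [70.3457 -0.1326 -3.5484] [ 3.0474  0.1321 -3.5045] 25.46 [ 0.033  -1.103   0.0369] 0.07 0.0 -3.6361064271221237
False 76.0 [76.2085 -0.026  -3.5429] [ 3.2837  0.3859 -3.2622] 25.82 [ 0.0838 -1.1343  0.0171] 0.07 0.0 -3.6361064271221237
False 82.0 [82.3335 -0.1153 -3.5427] [ 3.6652  0.1638 -3.3891] 26.18 [ 0.0589 -1.0387 -0.0199] 0.22 0.0 -3.6361064271221237
False 88.0 [88.4571 -0.0105 -3.9127] [ 3.0416  0.4268 -3.6723] 26.53 [ 0.1883 -1.2345  0.0582] -0.06 0.0 -4.081267640181226
False 94.0 [94.3922  0.0207 -3.966 ] [ 3.6906  1.6827 -3.5396] 26.89 [ 0.1428 -1.1599  0.0576] 0.11 0.11299572088718798 -4.081267640181226
False 100.0 [100.4753   0.0484  -4.1225] [ 3.1185  1.0837 -3.1166] 27.25 [ 0.1911 -1.2482  0.0667] -0.07 0.11299572088718798 -4.291408837376248
False 106.0 [105.6018   0.2909  -4.5252] [ 0.9315  0.1448 -3.9222] 27.61 [ 0.1593 -0.8105  0.0234] 0.05 0.22768310335908698 -4.291408837376248
```

Run:
```python
from fit import *
from h import *
import h
robot.gripper_to(.15,force=25);robot.gripper_to(.6);q,f,t,m=meas();print(q*1e3,f,t)
go(.106,.0002,.056,v=.2)
h.G=-.028
go(.106,0.,.056,v=.2)
x=robot.sense();print(x['time_s'],x['contact_force'],x['torque'])
TC=dict(top=np.array([.5824,-.0371,.1912]),side=np.array([.5798,-.0361,.1898]))
for cam in("top","side"):
    im,d=robot.grab_frame(cam);np.save(cam+"3.npy",d);save(cam+"3.png",im)
    W=cloud(cam,d).reshape(-1,3);W=W[np.isfinite(W).all(1)]
    W=(W-TC[cam])@RT
    def loc(P,x): return (P-np.array([-.044+x[4],x[0],x[1]]))@R.from_euler('xyz',[0,x[2],x[3]]).as_matrix()
    def f(P,x):
        q=loc(P,x);return np.minimum(cyl(q,-.05,.15,.009),cyl(q,-.006,0,.022))
    x=np.array([0,-.006,0,0,0.])
    for lim in(.012,.008,.005):
        q=loc(W,x);P=W[(abs(f(W,x))<lim)&(q[:,0]<.040)&(q[:,0]>-.06)&(abs(q[:,1])<.026)]
        x=least_squares(lambda y:f(P,y),x,loss="soft_l1",f_scale=.001,x_scale=[.01,.01,.1,.1,.01],diff_step=1e-5).x
    print(cam,"origin depth",-.044+x[4],x[:2],"pitch,yaw",np.degrees(x[2:4]),len(P),np.median(abs(f(P,x))))
im=cv2.imread("pics/side3.png")[150:330,220:440];cv2.imwrite("pics/d.png",cv2.resize(im,None,fx=3,fy=3,interpolation=2))
```

```text
[105.9683   0.3016  -3.8466] [ 0.3599 -0.4196  0.4984] 28.2583
29.125 [-0.0239 -0.5517 -0.1278] [-0.6692 -0.0216  0.0297]
top origin depth -0.043664042779425406 [ 0.0021 -0.0085] pitch,yaw [-1.9517 -0.45  ] 352 0.000726705414435513
side origin depth -0.044709863408744735 [ 0.002  -0.0082] pitch,yaw [-1.2806 -1.0289] 273 0.000887653934476762
```

View pics/d.png

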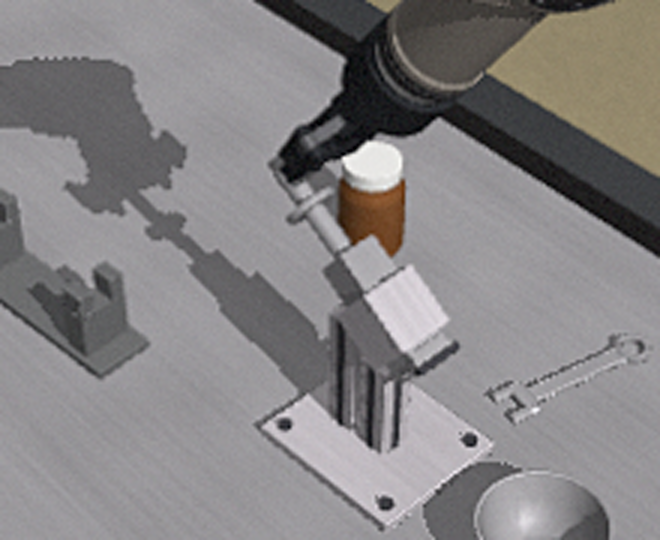

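```bash
cat >> h.py <<'E'
def rp(d0,dy,dz,pit=0,v=.05,fs=None,g=-.028):  # rod origin depth d0
    Rr=RT@R.from_euler('y',pit,degrees=True).as_matrix()
    p,o=tcp(MOUTH+RT@np.array([d0,dy+BY,dz+BZ]),Rr,g,S);return robot.line_to(p,o,velocity=v,f_stop=fs)
E
python3 - <<'E'
from h import *
import h
h.G=-.028
def pr(n):
    q,f,t,m=meas();print(n,(q-[.15,0,0])*1e3,f,round(t,2),m)
rp(-.044,.001,.05,-1.6,v=.1)
print(rp(-.044,.001,-.0070,-1.6,v=.1,fs=6));pr("down")
robot.gripper_to(0,force=25);pr("g25");robot.gripper_to(0,force=100);pr("g100")
rp(-.044,.0006,-.0042,0,v=.02,fs=12);robot.pause(.15);pr("straight")
E
```

```text
False
down [-43.7552   1.2172  -2.0867] [-0.0736 -0.3724  0.5632] 30.19 [-0.0018 -0.5605 -0.0176]
g25 [-43.7898   1.2547  -1.907 ] [0.5738 0.5594 2.2426] 30.58 [-0.0249 -0.6625  0.0524]
g100 [-43.8021   1.2474  -2.0428] [ 0.6299 -0.3442  2.2505] 30.8 [-0.0248 -0.7067 -0.0103]
straight [-43.2951   0.4001  -4.3147] [ 3.9715  1.3102 -0.2591] 31.28 [ 0.2253 -1.2668  0.1031]
```

Run:
```python
from h import *
import h
h.G=-.028
d=-.044;dy=.0004;dz=-.0042
while d<-.0015:
    d=min(d+.005,-.001)
    c=rp(d,dy,dz,0,v=.035,fs=16);robot.pause(.06);q,f,t,m=meas();q=(q-[.15,0,0])*1e3
    print(c,round(d*1e3,1),q,f,round(t,2),m)
    if f[0]<-18 or abs(f[1])>8 or abs(f[2])>14:break
    if abs(f[1])>1.5: dy+=np.sign(f[1])*.0003
```

```text
False -39.0 [-41.7635   0.9983  -5.2998] [-6.6005  0.7907  1.089 ] 31.63 [ 0.0803  0.5421 -0.0307]
False -34.0 [-34.263    0.6617  -4.4846] [-4.7702  0.4519 -0.7075] 31.98 [0.2553 0.1019 0.1673]
False -29.0 [-29.367    0.6125  -4.2047] [-4.2072  1.4019 -1.2593] 32.33 [0.2693 0.4025 0.1053]
False -24.0 [-24.4525   0.6203  -3.7904] [-6.0147  0.0537  2.2207] 32.68 [0.2092 0.7437 0.0243]
False -19.0 [-19.4276   0.6967  -3.8145] [-6.1384  0.9021  1.7135] 33.03 [0.1993 0.7342 0.1113]
False -14.0 [-14.3739   0.6972  -3.7528] [-6.9424  1.1763  2.0259] 33.38 [0.15   0.7215 0.1258]
False -9.0 [-9.3652  0.7415 -3.7142] [-5.9102  1.1841  1.5198] 33.73 [0.2275 0.7172 0.1001]
False -4.0 [-3.8316  0.7077 -3.249 ] [-6.6147  1.129   3.3562] 34.08 [0.2537 0.6326 0.0494]
False -1.0 [-0.8281  0.696  -3.2513] [-6.1346  1.3887  2.8158] 34.39 [0.2359 0.6496 0.037 ]
```

Run:
```python
from h import *
import h
h.G=-.028
def pr(n):
    q,f,t,m=meas();print(n,(q-[.15,0,0])*1e3,f,round(t,2),m)
c=rp(.004,.0007,-.0042,0,v=.012,fs=9);pr(c);robot.pause(.1);pr(c)
im,d=robot.grab_frame("side");save("side4.png",im)
cv2.imwrite("pics/e.png",cv2.resize(im[150:330,220:440],None,fx=3,fy=3,interpolation=2)[...,::-1])
```

```text
False [ 0.0399  1.2504 -4.6206] [-11.8984  -0.1901   5.2034] 34.96 [-0.1683  1.8899 -0.1144]
False [ 0.0436  1.2496 -4.6083] [-12.5469  -1.2227   4.8689] 35.06 [-0.1997  1.9178 -0.1489]
```

View pics/e.png

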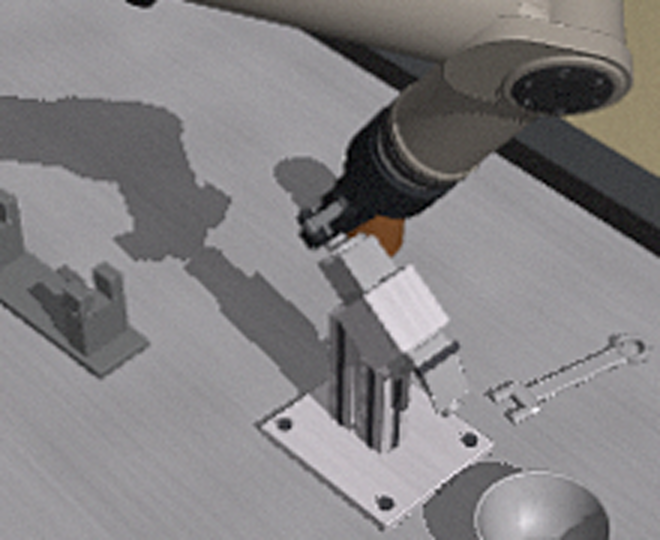

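Run:
```python
from fit import *
from h import *
import h
h.G=-.028
def pr(n):
    q,f,t,m=meas();print(n,(q-[.15,0,0])*1e3,f,round(t,2),m)
rp(.0015,.001,-.0045,0,v=.02);pr("relax")
robot.gripper_to(.12,force=20);robot.gripper_to(.6);pr("open")
rp(0,.001,.08,0,v=.12);rp(-.06,.001,.16,0,v=.2);robot.pause(.5);pr("away")
TC=dict(top=np.array([.5824,-.0371,.1912]),side=np.array([.5798,-.0361,.1898]))
for cam in("top","side"):
    im,d=robot.grab_frame(cam);save(cam+"5.png",im)
    W=cloud(cam,d).reshape(-1,3);W=W[np.isfinite(W).all(1)]
    W=(W-TC[cam])@RT
    def loc(P,x): return (P-np.array([x[4],x[0],x[1]]))@R.from_euler('xyz',[0,x[2],x[3]]).as_matrix()
    def f(P,x):
        q=loc(P,x);return np.minimum(cyl(q,-.05,.15,.009),cyl(q,-.006,0,.022))
    x=np.array([0,-.006,0,0,0.])
    for lim in(.012,.008,.005):
        q=loc(W,x);P=W[(abs(f(W,x))<lim)&(q[:,0]<-.002)&(q[:,0]>-.06)&(abs(q[:,1])<.026)]
        x=least_squares(lambda y:f(P,y),x,loss="soft_l1",f_scale=.001,x_scale=[.01,.01,.1,.1,.01],diff_step=1e-5).x
    print(cam,"origin depth",x[4],x[:2],"pitch,yaw",np.degrees(x[2:4]),len(P),np.median(abs(f(P,x))))
a=cv2.imread("pics/side5.png")[170:330,280:420];b=cv2.imread("pics/top5.png")[170:330,280:420]
cv2.imwrite("pics/f.png",cv2.resize(np.hstack([a,b]),None,fx=2.8,fy=2.8,interpolation=2))
```

```text
relax [-0.0069  1.0166 -3.8408] [-8.8762  0.2372  4.163 ] 35.38 [-0.152   1.1601  0.0862]
open [ 2.7537  0.3582 -4.2888] [-0.9991  0.6623  0.2489] 36.04 [-0.0385 -0.6208 -0.0025]
away [-59.8593   0.8962 159.7801] [0.5885 0.4344 0.0963] 38.05 [-0.0118 -0.5884 -0.0115]
top origin depth -4.296484205496158e-05 [ 0.0009 -0.0053] pitch,yaw [-0.3984 -0.0029] 306 0.0007660544098087377
side origin depth -0.00010888291588748359 [ 0.0007 -0.0058] pitch,yaw [ 0.9179 -0.8365] 180 0.0010396367423584976
```

View pics/f.png

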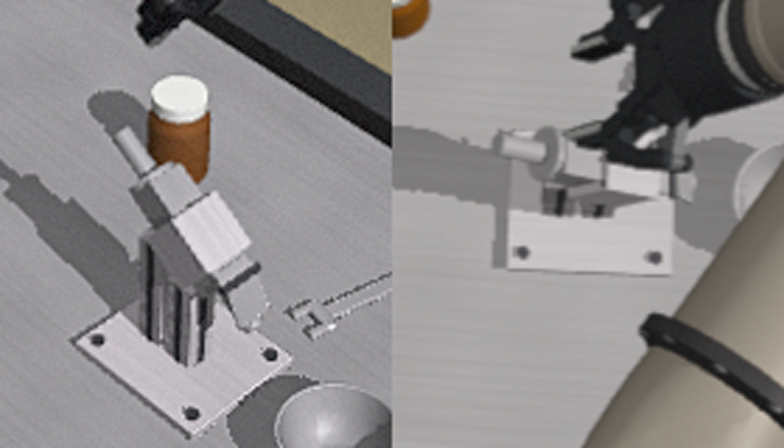

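The left crop shows the collar seated on the mouth near (145,175) and the flap held open at (245,295). The right crop shows the gripper clear above the tube. Both camera fits put the collar within 0.1 mm of home, so I'm handing the job in.

```bash
python3 -c "
from station import robot
print(robot.close_job())"
```

```text
the job is handed in; nothing more can be done
None
```

Job handed in at about 38 s of the 72 s allowed: the rod went nose first through the liner, its collar is home against the tube's mouth (within about 0.1 mm by both cameras), the flap is propped open, and the gripper is clear.

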